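# Hold sprung tweezers at the marked gap in the checking jig

## Robot

A 6-joint arm with a two-finger parallel gripper is mounted at the origin on a cart in front of the work surface, level with it; the furniture and walls round the work are solid. World frame = base frame: x ahead of the robot, y to its left, z up, the work surface at z = 0. Lengths are in m, angles in rad, forces in N, time in s.
With the tool pointing down it reaches from about 0.325 to 0.9 m from the base axis. Payload 6.1 kg.
Tool frame: the origin (TCP) lies midway between the tips of the shut fingers; the grasp point (between the pads) lies 19 mm behind it; x points along the fingers, y is the direction in which the jaws open and shut, and the axes are right-handed (so a half turn about x gives the same grasp; the last joint's range is limited). The gripper opens to 85 mm and grips with 20 to 120 N. Pads are 22 mm wide; open, the fingers measure 114 mm over their backs; the gripper's body (76 mm by 85 mm) begins 54 mm behind the grasp point. The pads swing forward as they close: fully open they stand 13 mm farther back than shut.
Start: joints at [-1.228, 0.22, 1.526, -0, 1.395, -0.126], TCP at [0.282, -0.558, 0.231] pointing down, gripper open.
Joint ranges: [-2.98, 2.98], [-0.91, 2.08], [0.09, 2.57], [-1.24, 4.39], [0.2, 2.65], [-2.68, 2.68]. Speed limits (rad/s): [2.57, 2.57, 3.01, 3.14, 3.14, 3.14].

## Interface

Orientations are given as [roll, pitch, yaw] about the fixed x, y, z axes, in that order (R = Rz(yaw) Ry(pitch) Rx(roll)).
In Python, from plant import movep, move_l, set_joints, gripper_to, hold, inverse_kinematics, observe, get_image, get_calibration, Unreachable, job_done gives the robot as it stands. Calls block until the motion is done:
- movep(position, orientation): joint-space move of the TCP to a pose.
- move_l(position, feed=0.15, rotation=None, max_force=None): straight line of the TCP; rotation=None keeps the orientation; feed is the mean speed in m/s. With max_force (N) it stops when the force on the tool has changed by that much, and returns True; else False.
- set_joints(angles): joint-space move.
- gripper_to(opening, f_grip=None): finger opening in m; f_grip is the grip in N (None keeps the last); returns when the fingers have stopped.
- hold(seconds).
- inverse_kinematics(position, orientation): joint angles nearest the present ones, or None.
- observe(): the state.
- get_image(name): name is "side" or "top" or "wrist"; returns (picture, depth): 400x640x3 uint8, red, green, blue; 400x640 float32, m along the optical axis (not along the pixel's ray), 0 where there is no reading.
- get_calibration(name): a dict with "intrinsics" (3x3 intrinsics, pixels), "world_from_camera" (4x4, takes a point from camera to world coordinates). Camera axes: x right, y down, z forward; pixel columns grow to the right and rows downward; lengths in m; the calibration is good to about 2 mm. A picture is of the moment at which its call begins: read the wrist's pose just before it. get_calibration takes no time and is no camera call; for the wrist camera it gives the pose at the moment of the call.
A pose or a line that the arm cannot do raises Unreachable and nothing moves.
- job_done(): hands the job in, once; it reports no verdict.
The state is a dict: "time_s": time; "q": joint angles; "joint_velocities": joint speeds; "joint_torque": joint torques, N m; "eef_pos": TCP position; "tcp_rot": TCP orientation; "ft_force": force on the tool from outside, world axes, zero at the start; "torque": the same for the moment, N m; "opening": finger opening in m.
Only numpy, scipy, OpenCV 4.12 (cv2) and the standard library are available. Lean on these libraries where they do the work, as an engineer would, in place of code of your own. Each camera call takes 0.05 s, during which the arm holds its last target.

## Task

Check the spring of the tweezers in the checking jig: lift the hinged cover by its handle and lay it back gently onto its stop, never dropped or slammed. Then squeeze the two tweezer arms until the tips stand over the two lines on the gauge block, a tip gap of 16 mm, and hold that gap steady; finish while still squeezing, with the cover open, and leave the parts lying round the jig where they are.

Things in the scene. Friction and masses are not known exactly. Their poses are not given: they have to be found in the camera images.
- jig: checking jig, fixed: dark steel base 170 x 124 x 10 mm; origin under its middle, x from tips to butt clamp (away from robot), y left, z up. In mm: base x -90..80; butt clamp x 33..77, y -25..25, top z 59; gauge block x -76..-48, y -30..30, top z 34; cover rest posts (12 thick) at x -62, y +-52, top z 61; hinge cheeks x 56..70, |y| 31..44, to z 66; stop posts x 69..75, |y| 45..55, to z 100
- cover (a joint): angle of the hinged cover, rad: 0 shut (level over the tweezers), grows as it is lifted; 1.75 fully open on its stop, 0.18 past upright. No catch, almost no friction, 0.22 kg: let go before upright (1.57) it falls shut, past upright it falls back onto the stop and stays there
- cover_handle (a point): middle of the cover's handle: round dark steel bar 10 mm thick, parallel to the hinge (jig's y), 74 mm clear between its two legs, in the cover's plane, 40 mm beyond the cover's edge, open between. Shut: on the robot's side of the jig, 64.5 mm above the bench. The bar can turn between the fingers
- cover_hinge (a point): middle of the cover's hinge axis (along the jig's y), 64.5 mm above the bench, at jig x 60 mm, 170 mm from the handle bar. The cover is an aluminium frame with a clear window, 116 mm wide, 5 mm thick, reaching 130 mm from the hinge; open, it stands up on the far side of the jig
- tweezer_left (a joint): angle of the left (jig's +y) tweezer arm, rad: 0 at rest (sprung open), grows as it is squeezed in; about 0.090 when its tip is over its line; 0.145 at most. Both arms have this spring; they move independently of each other and spring open if let go
- tweezer_right (a joint): the same for the right arm (jig's -y). Tip gap in mm = 36.7 - 114 x (left + right), the angles in rad: 16 mm at left + right = 0.181
- tweezer_left_tip (a point): inner face of the left tweezer tip, 45 mm above the bench; tips are 6 mm high, the arms 10 to 14 mm high (centred 45 mm above the bench) and 3 mm thick. Arm hinge (at the butt clamp): jig x = 55, y = 4 mm; tip 115 mm from it
- tweezer_right_tip (a point): inner face of the right tweezer tip, mirror image of the left; arm hinge at jig x = 55, y = -4 mm
- tweezer_left_pad (a point): middle of the outer face of the left arm's ribbed finger grip (26 mm long, 14 high), 80 mm from the arm's hinge, 35 behind the tip, 45 above the bench; below it only the base plate (top at 10 mm). Width over both grips: 40 mm at rest, about 26 at the 16 mm tip gap; the gap changes 1.44 mm per mm there. Force to squeeze: 2.5 N at rest, 7 N at the marked gap
- tweezer_right_pad (a point): the same on the right arm
- mark_left (a point): point below the left tip on the left of the two black lines on the gauge block (lines 26 mm long, along the jig's x, 1.4 mm wide, 8 mm left and right of the jig's middle, 34 mm above the bench)
- mark_right (a point): the same on the right line
- mould_small: loose bystander: white mould block 36 x 50 x 34 mm with a bored hole, left of the jig; origin under its middle; leave alone
- knob_blue: loose bystander: marbled knob 38 mm across, 21 mm high, left of the jig; origin under its middle; leave alone
- disc_green: loose bystander: marbled flat disc 42 mm across, 11 mm high, left of the jig; origin under its middle; leave alone
- snap_blank_a: loose bystander: flat oval clip blank 51 x 110 x 11 mm, right of the jig; origin under its middle; leave alone
- knob_violet: loose bystander: marbled knob 44 mm across, 24 mm high, right of the jig; origin under its middle; leave alone

How it is judged:
By the outcome, as a careful person would: the job done as asked, in the order asked, and still so for the second after the job is handed in, while the arm keeps its last pose, push and grip.
It also fails if it takes over 51 s, if anything falls off the work surface, if the arm or the gripper's body presses on something with over 40 N, if the wrist force passes 120 N, or if a joint passes its speed limit or range.

## Working session

There is one attempt and no reset: what is moved stays moved. The work goes in short steps, each a Python script; the robot and the scene stay as the last script left them, time stands still between calls to the robot, and variables do not carry over. Pictures are saved under pics/ and viewed, and the job is handed in when it is done.

```bash
ls; mkdir -p pics
python3 - <<'E'
from plant import *
import cv2,numpy as np
o=observe();print(o['time_s'],o['eef_pos'],o['tcp_rot'],o['opening'],o['ft_force'])
for n in ("side","top","wrist"):
    c=get_calibration(n);im,d=get_image(n)
    np.savez(f'pics/{n}0.npz',im=im,d=d,K=c['intrinsics'],T=c['world_from_camera'])
    cv2.imwrite(f'pics/{n}0.png',im[...,::-1]);print(n,np.round(c['intrinsics'],1).tolist(),np.round(c['world_from_camera'],3).tolist())
E
```

```text
pics
0.0 [ 0.28218302 -0.55700851  0.23020344] [-1.69476758  1.56888043  1.91559877] 0.0850842131839668 [ 0.56962811 -0.15363292 -1.15534332]
side [[481.6, 0.0, 306.9], [0.0, 481.6, 200.3], [0.0, 0.0, 1.0]] [[-0.974, -0.162, 0.156, 0.42], [-0.224, 0.652, -0.724, 0.582], [0.015, -0.74, -0.672, 0.636], [0.0, 0.0, 0.0, 1.0]]
top [[380.6, 0.0, 317.9], [0.0, 380.6, 201.7], [0.0, 0.0, 1.0]] [[0.023, -0.983, 0.18, 0.411], [-1.0, -0.02, 0.018, -0.058], [-0.014, -0.18, -0.984, 0.905], [0.0, 0.0, 0.0, 1.0]]
wrist [[346.5, 0.0, 320.0], [0.0, 346.5, 201.0], [0.0, 0.0, 1.0]] [[0.45, -0.852, -0.265, 0.349], [-0.893, -0.431, -0.13, -0.524], [-0.004, 0.295, -0.955, 0.372], [0.0, 0.0, 0.0, 1.0]]
```

View pics/top0.png

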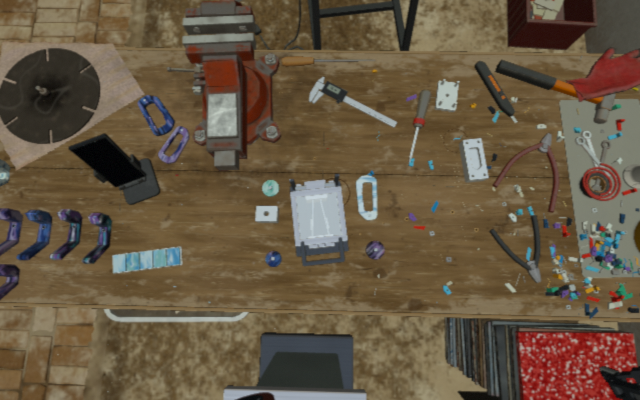

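View pics/side0.png

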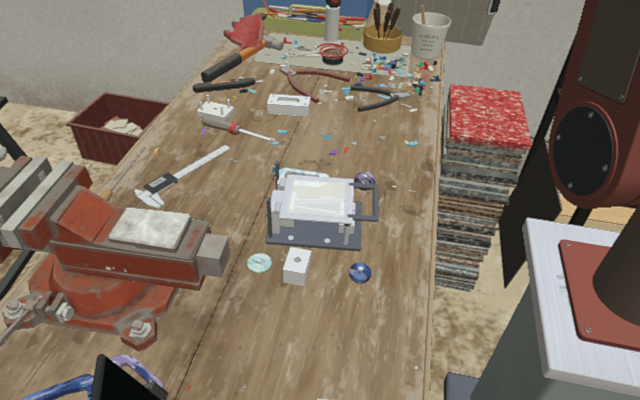

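The top view shows the jig at about (320,218), with the handle bar near (323,257). In the side view the jig is at about (318,212), with the handle near (375,200). I'll enlarge both crops.

Run:
```python
import cv2,numpy as np
im=cv2.imread('pics/top0.png')[165:275,250:390];cv2.imwrite('pics/t0z.png',cv2.resize(im,None,fx=5,fy=5,interpolation=cv2.INTER_CUBIC))
im=cv2.imread('pics/side0.png')[155:255,255:390];cv2.imwrite('pics/s0z.png',cv2.resize(im,None,fx=5.5,fy=5.5,interpolation=cv2.INTER_CUBIC))
```

```text
(no output)
```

View pics/t0z.png

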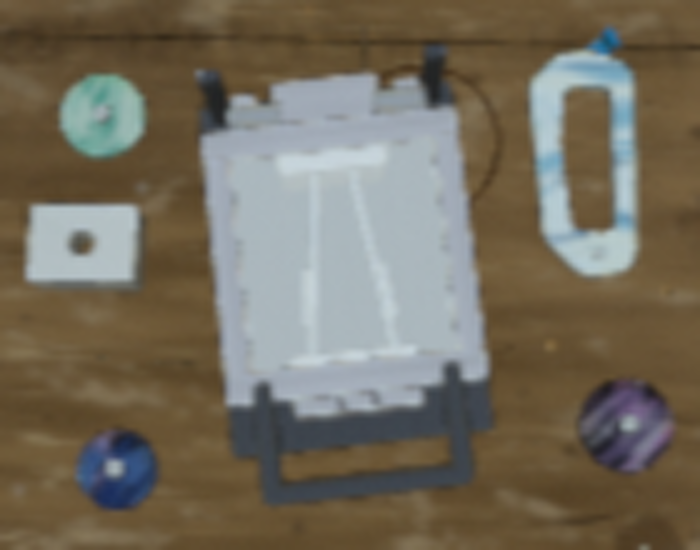

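View pics/s0z.png

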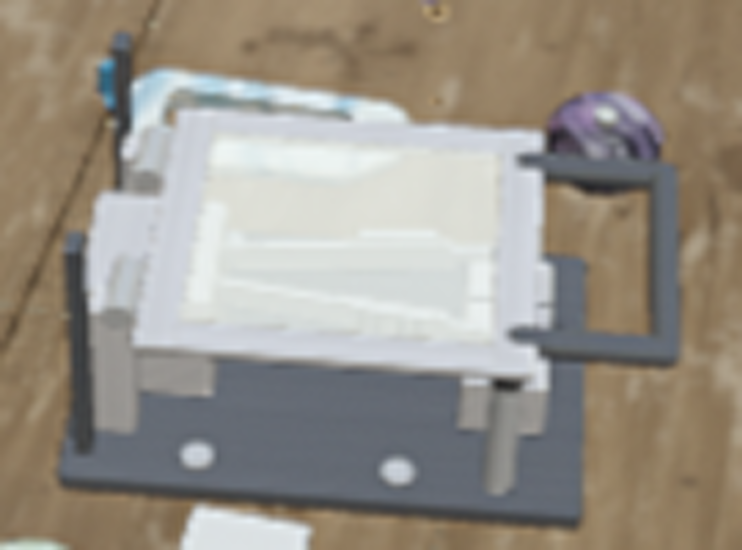

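```bash
cat > h.py <<'E'
import numpy as np,cv2
from scipy.spatial.transform import Rotation as R
def ray(K,T,px,z):
    d=T[:3,:3]@np.linalg.inv(K)@np.array([px[0],px[1],1.]); o=T[:3,3]
    return o+d*(z-o[2])/d[2]
def load(n):
    f=np.load(f'pics/{n}.npz');return f['im'],f['d'],f['K'],f['T']
def proj(K,T,p):
    c=np.linalg.inv(T)@np.append(p,1); u=K@c[:3]; return u[:2]/u[2]
def jw(o,yaw,p): # jig->world
    c,s=np.cos(yaw),np.sin(yaw);return np.array([o[0]+c*p[0]-s*p[1],o[1]+s*p[0]+c*p[1],p[2]])
E
python3 - <<'E'
from h import *
_,d,K,T=load('top0')
f=lambda x,y:(250+x/5-.4,165+y/5-.4)
P={'barL':(272,490,.067),'barR':(468,473,.067),'c1':(202,135,.067),'c2':(457,110,.067),'c3':(488,378,.067),'c4':(230,405,.067)}
W={k:ray(K,T,f(*v[:2]),v[2]) for k,v in P.items()}
for k,v in W.items():print(k,v.round(4))
print(np.linalg.norm(W['barL']-W['barR']),np.linalg.norm(W['c1']-W['c2']),np.linalg.norm(W['c1']-W['c4']))
_,d,K,T=load('side0')
f=lambda x,y:(255+x/5.5-.4,155+y/5.5-.4)
P={'barR':(665,170,.067),'barL':(665,350,.067),'cfarR':(180,112,.067),'cfarL':(135,348,.067),'cnR':(545,132,.067),'cnL':(535,375,.067)}
W={k:ray(K,T,f(*v[:2]),v[2]) for k,v in P.items()}
for k,v in W.items():print(k,v.round(4))
E
```

```text
barL [ 0.4293 -0.0154  0.067 ]
barR [ 0.4385 -0.1006  0.067 ]
c1 [0.5865 0.0208 0.067 ]
c2 [ 0.6003 -0.0938  0.067 ]
c3 [ 0.48   -0.1089  0.067 ]
c4 [0.4657 0.0041 0.067 ]
0.08566387718236834 0.11548214633756268 0.12193655518620111
barR [ 0.4391 -0.1007  0.067 ]
barL [ 0.4287 -0.0153  0.067 ]
cfarR [ 0.6029 -0.0911  0.067 ]
cfarL [0.5873 0.0229 0.067 ]
cnR [ 0.4809 -0.1106  0.067 ]
cnL [0.466  0.0051 0.067 ]
```

```bash
cat >> h.py <<'E'
YAW=0.123; BAR=np.array([0.4339,-0.058]); JO=BAR+0.110*np.array([np.cos(YAW),np.sin(YAW)])
def rpy(yjaw): # tool down, jaw axis y at heading yjaw
    x=np.array([0,0,-1.]);y=np.array([np.cos(yjaw),np.sin(yjaw),0]);z=np.cross(x,y)
    return R.from_matrix(np.c_[x,y,z]).as_euler('xyz')
E
python3 - <<'E'
from plant import *
from h import *
o=observe();c=get_calibration('wrist')['world_from_camera']
M=R.from_euler('xyz',o['tcp_rot']).as_matrix();print(M.round(3));print('cam in tool',M.T@(c[:3,3]-o['eef_pos']), M.T@c[:3,:3])
print(JO)
for n,h in(('bar+',YAW),('bar-',YAW+np.pi)):
    for p in([*BAR,.0455],[*BAR,.15],list(jw(JO,YAW,(.09,0,.213)))):
        q=inverse_kinematics(p,list(rpy(h)));print(n,None if q is None else np.round(q,2))
for n,h in(('tw+',YAW+np.pi/2),('tw-',YAW-np.pi/2)):
    q=inverse_kinematics(list(jw(JO,YAW,(-.025,0,.026))),list(rpy(h)));print(n,None if q is None else np.round(q,2))
E
```

```text
[[-0.     0.452 -0.892]
 [ 0.001 -0.892 -0.452]
 [-1.    -0.001 -0.   ]]
cam in tool [-0.14211083  0.0004827  -0.07428713] [[ 1.92830936e-03 -2.95511857e-01  9.55337126e-01]
 [ 9.99996949e-01 -9.05244565e-04 -2.29847026e-03]
 [ 1.54403896e-03  9.55338643e-01  2.95509210e-01]]
[ 0.54306895 -0.04450409]
bar+ [-0.31  0.    2.15 -0.    0.99 -0.44]
bar+ [-0.31 -0.17  2.08 -0.    1.23 -0.44]
bar+ [-0.18  0.25  1.52 -0.    1.37 -0.3 ]
bar- None
bar- None
bar- None
tw+ [-0.24  0.23  1.95  0.    0.97 -1.94]
tw- [-0.24  0.23  1.95  0.    0.97  1.2 ]<sys>:0: UserWarning: Gimbal lock detected. Setting third angle to zero since it is not possible to uniquely determine all angles.
```

Run:
```python
from plant import *
from h import *
gripper_to(0.034,20)
movep([*BAR,.14],list(rpy(YAW)))
hold(.2)
o=observe();c=get_calibration('wrist');im,d=get_image('wrist')
np.savez('pics/w1.npz',im=im,d=d,K=c['intrinsics'],T=c['world_from_camera']);cv2.imwrite('pics/w1.png',im[...,::-1])
print(o['time_s'],o['eef_pos'],o['opening'],proj(c['intrinsics'],c['world_from_camera'],np.array([*BAR,.067])))
```

```text
2.8167 [ 0.43411778 -0.05865138  0.14015274] 0.034340551103157105 [321.5588759  212.22912076]<sys>:0: UserWarning: Gimbal lock detected. Setting third angle to zero since it is not possible to uniquely determine all angles.
```

View pics/w1.png

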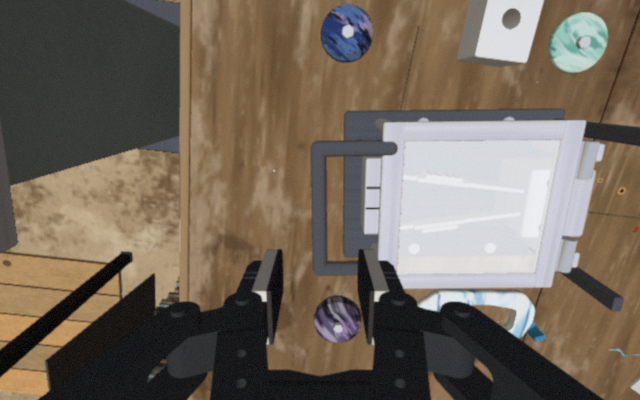

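The bar runs vertically at column ≈319.5, midway between the jaws (≈320), and its middle is near (319.5,209). That is within 1 mm of the prediction, so I'll descend, grip and lift.

```bash
python3 - 2>/dev/null <<'E'
from plant import *
from h import *
print(move_l([*BAR,.0455],feed=.1,max_force=12))
print(observe()['ft_force'].round(2))
gripper_to(0.0,20)
hold(.2);o=observe();print(o['time_s'],o['eef_pos'],o['opening'],o['ft_force'].round(2),o['torque'].round(2))
E
```

```text
False
[ 0.48 -0.34 -0.06]
4.4917 [ 0.43336762 -0.05830201  0.04611368] 0.009126478931684473 [-5.2  -1.16  4.91] [-0.2   0.81  0.14]
```

```bash
cat > lift.py <<'E'
from plant import *
from h import *
o=observe();u=np.array([np.cos(YAW),np.sin(YAW)])
p0=np.array([0.4335,-0.0581]);H=p0+.170*u; zo=0.0461-0.0645
np.savez('pics/hinge.npz',H=H)
def P(a): 
    xy=H-.170*np.cos(a)*u; return [xy[0],xy[1],.0645+zo+.170*np.sin(a)]
import sys
for a in np.linspace(float(sys.argv[1]),float(sys.argv[2]),int(sys.argv[3])):
    r=move_l(P(a),feed=float(sys.argv[4]),max_force=float(sys.argv[5]))
    o=observe();d=o['eef_pos']-np.array([*H,.0645+zo]);x=-d[:2]@u
    print(round(a,3),r,round(o['time_s'],2),'ang',round(np.arctan2(d[2],x),3),'rad',round(np.hypot(x,d[2])*1e3,1),o['ft_force'].round(1),round(o['opening']*1e3,1))
    if r:break
E
python3 lift.py 0.1 0.4 3 0.05 20 2>/dev/null
```

```text
0.1 False 4.99 ang 0.1 rad 170.2 [-1.7 -3.3 -1.3] 9.2
0.25 False 5.65 ang 0.25 rad 170.5 [-3.6 -4.  -0.2] 9.1
0.4 False 6.31 ang 0.398 rad 170.9 [-5.7 -4.   1.4] 9.1
```

```bash
python3 lift.py 0.55 1.6 8 0.07 20 2>/dev/null
python3 - <<'E'
from plant import *
import cv2
im,d=get_image('side');cv2.imwrite('pics/s2.png',cv2.resize(im[60:260,220:420,::-1],None,fx=3,fy=3))
E
```

```text
0.55 False 6.83 ang 0.546 rad 171.4 [-10.2  -3.2   5. ] 8.9
0.7 False 7.34 ang 0.696 rad 172.1 [-15.1  -3.9  10.4] 9.5
0.85 False 7.86 ang 0.853 rad 172.6 [-17.4   0.1  18.2] 9.1
1.0 False 8.38 ang 1.011 rad 172.3 [-11.8   0.9  16. ] 9.5
1.15 False 8.89 ang 1.163 rad 172.0 [-6.6  2.5 10. ] 9.1
1.3 False 9.41 ang 1.309 rad 171.4 [-4.4  5.2  9.2] 9.0
1.45 False 9.93 ang 1.456 rad 170.7 [-2.   4.6  7.5] 8.9
1.6 False 10.44 ang 1.603 rad 170.2 [-1.8  4.7  4.6] 9.1
```

View pics/s2.png

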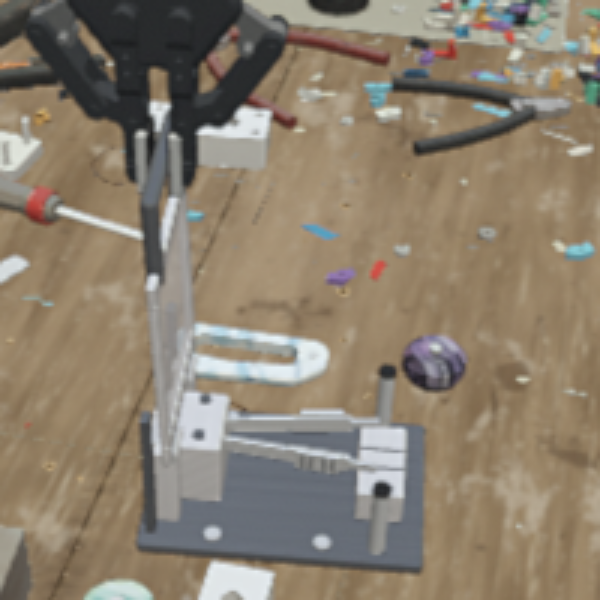

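The cover is upright in the jaws at about (165,250) of the crop, and the tweezers are uncovered. Next I lay it gently back onto the stop.

```bash
python3 lift.py 1.68 1.72 2 0.03 15 2>/dev/null;python3 lift.py 1.80 1.80 1 0.015 6 2>/dev/null
python3 - <<'E'
from plant import *
import cv2
im,d=get_image('side');cv2.imwrite('pics/s3.png',cv2.resize(im[60:260,220:420,::-1],None,fx=3,fy=3))
E
```

```text
1.68 False 11.09 ang 1.682 rad 169.8 [-1.5  6.   3.6] 9.0
1.72 False 11.47 ang 1.722 rad 169.6 [-1.2  7.1  3. ] 9.0
1.8 True 11.97 ang 1.749 rad 169.4 [-0.6  0.6  5.5] 9.1
```

View pics/s3.png

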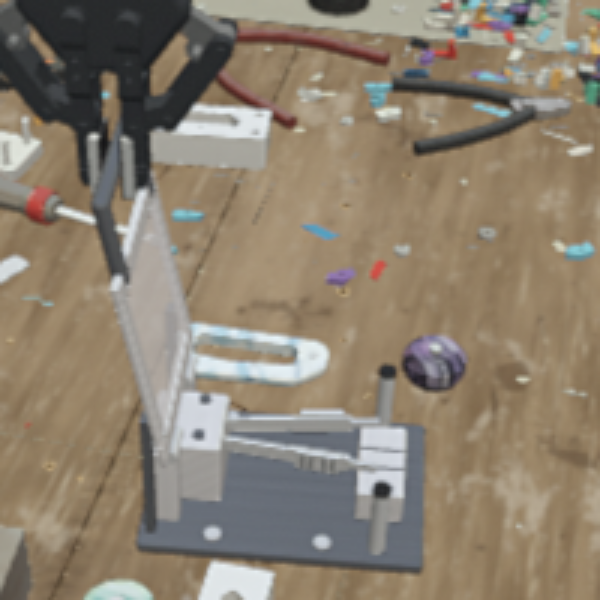

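```bash
python3 lift.py 1.765 1.765 1 0.01 5 2>/dev/null; python3 - 2>/dev/null <<'E'
from plant import *
from h import *
gripper_to(0.03,20)
o=observe();p=o['eef_pos'];print(o['ft_force'].round(1),p,o['time_s'])
print(move_l([p[0],p[1],p[2]+.08],feed=.12,max_force=8))
im,d=get_image('side');cv2.imwrite('pics/s4.png',cv2.resize(im[60:260,220:420,::-1],None,fx=3,fy=3))
print(observe()['time_s'])
E
```

```text
1.765 True 12.27 ang 1.749 rad 169.4 [-1.4 -0.7  4.4] 9.2
[-0.8  0.2 -0.5] [ 0.63119384 -0.03163344  0.21209287] 12.6
False
13.4583
```

View pics/s4.png

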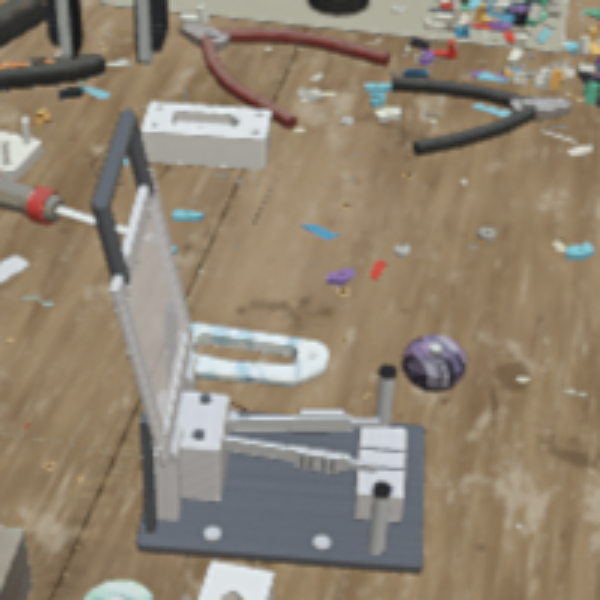

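The cover stays back on its stop, with the handle top at about (125,115) of the crop. Now I move over the tweezers.

```bash
python3 - 2>/dev/null <<'E'
from plant import *
from h import *
p=jw(JO,YAW,(-.025,0,.29))
move_l(list(p),feed=.25)
gripper_to(0.065,20)
movep(list(jw(JO,YAW,(-.025,0,.10))),list(rpy(YAW+np.pi/2)))
hold(.3)
o=observe();c=get_calibration('wrist');im,d=get_image('wrist')
np.savez('pics/w5.npz',im=im,d=d,K=c['intrinsics'],T=c['world_from_camera']);cv2.imwrite('pics/w5.png',im[...,::-1])
K,T=c['intrinsics'],c['world_from_camera']
print(o['time_s'],o['eef_pos'],o['opening'],jw(JO,YAW,(-.025,0,.10)),o['q'].round(2),o['ft_force'].round(2))
for n,j in dict(gripL=(-.025,.02,.045),gripR=(-.025,-.02,.045),mL=(-.06,.008,.034),mR=(-.06,-.008,.034)).items(): print(n,proj(K,T,jw(JO,YAW,j)).round(1))
E
```

```text
16.2 [ 0.51855172 -0.04765619  0.10040243] 0.06512093738900311 [ 0.51825783 -0.04757134  0.1       ] [-0.24  0.11  1.91  0.    1.12 -1.94] [ 0.46 -0.43  0.  ]
gripL [354.  224.6]
gripR [288.4 224.7]
mL [334.2 164.5]
mR [307.9 164.5]
```

View pics/w5.png

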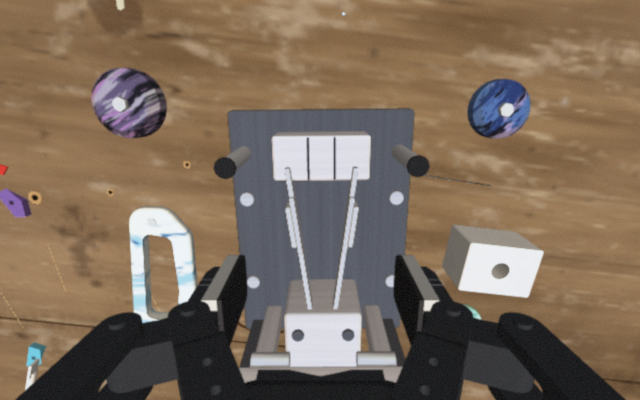

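```bash
cat >> h.py <<'E'
def lines(im,K,T,rows=(140,176),cols=(280,362)):
    g=cv2.cvtColor(im,cv2.COLOR_RGB2GRAY).astype(float);out=[]
    for r in range(*rows):
        s=g[r,cols[0]:cols[1]];b=np.median(s);w=np.clip(b-s-15,0,None)
        for c0 in (308,334):
            i=np.arange(c0-4,c0+5)-cols[0];ww=w[i]
            if ww.sum()>10: out.append((c0,r,(ww*(i+cols[0])).sum()/ww.sum()))
    return out
def wj(o,yaw,p):
    c,s=np.cos(yaw),np.sin(yaw);d=p[:2]-o;return np.array([c*d[0]+s*d[1],-s*d[0]+c*d[1]])
E
python3 - <<'E'
from h import *
im,d,K,T=load('w5')
for c0 in(308,334):
    a=[(r,c) for q,r,c in lines(im,K,T) if q==c0];a=np.array(a)
    f=np.polyfit(a[:,0],a[:,1],1);res=a[:,1]-np.polyval(f,a[:,0]);
    for r in(145,172): print(c0,r,np.polyval(f,r).round(2),(1e3*wj(JO,YAW,ray(K,T,(np.polyval(f,r),r),.034))).round(2),res.std().round(2))
cv2.imwrite('pics/w5z.png',cv2.resize(im[125:255,260:380,::-1],None,fx=4.6,fy=4.6,interpolation=cv2.INTER_CUBIC))
E
```

```text
308 145 307.41 [-71.87  -8.17] 0.06
308 172 307.98 [-55.35  -8.02] 0.06
334 145 334.13 [-71.84   7.86] 0.02
334 172 334.15 [-55.31   8.04] 0.02
```

View pics/w5z.png

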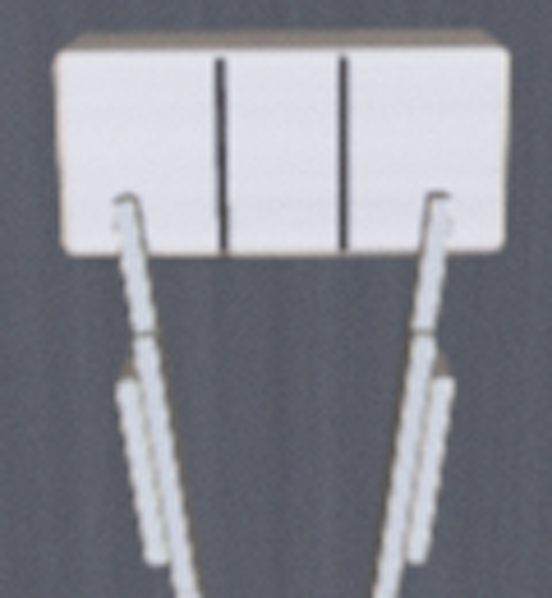

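The lines sit at columns 307.7 and 334.1, which is jig y = -8.1 and +7.95 mm against the true ±8. The jig frame is therefore good to about 0.1 mm here. I'll descend and squeeze in stages.

```bash
cat > sq.py <<'E'
from plant import *
from h import *
import sys
def look(n):
    o=observe();c=get_calibration('wrist');im,d=get_image('wrist')
    K,T=c['intrinsics'],c['world_from_camera']
    np.savez(f'pics/{n}.npz',im=im,d=d,K=K,T=T)
    cv2.imwrite(f'pics/{n}.png',im[...,::-1])
    print(n,round(o['time_s'],2),'jig',(1e3*wj(JO,YAW,o['eef_pos'])).round(2),o['eef_pos'][2].round(4),'op',round(o['opening']*1e3,2),'F jig',wj(np.zeros(2),YAW,o['ft_force']).round(2))
    for m,j in dict(mL=(-.06,.008,.034),mR=(-.06,-.008,.034),tL=(-.06,.008,.048),tR=(-.06,-.008,.048)).items(): print(m,proj(K,T,jw(JO,YAW,j)).round(1))
E
python3 - 2>/dev/null <<'E'
from sq import *
print(move_l(list(jw(JO,YAW,(-.025,0,.0265))),feed=.1,max_force=8))
gripper_to(0.042,20);hold(.2);look('w6')
gripper_to(0.034,20);hold(.3);look('w7')
E
```

```text
False
w6 17.68 jig [-24.56   0.07] 0.0269 op 42.2 F jig [1.36 2.27]
mL [341.2 199.3]
mR [301.8 199.4]
tL [343.4 210.4]
tR [300.  210.5]
w7 18.28 jig [-24.98  -0.37] 0.0269 op 34.33 F jig [-0.73  0.82]
mL [342.2 200.2]
mR [302.9 200.3]
tL [344.6 211.3]
tR [301.2 211.4]
```

View pics/w7.png

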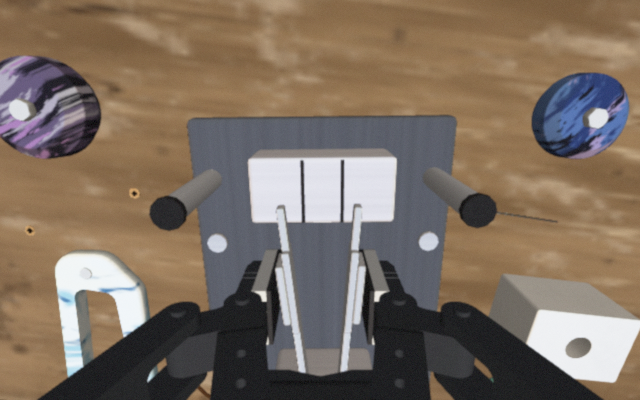

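At 34 mm opening the pads touch both grips; the tips are at about (281,207) and (358,207), and the lines at columns ≈302 and 342. Next I close on toward 26 mm.

```bash
python3 - 2>/dev/null <<'E'
from sq import *
gripper_to(0.0275,20);hold(.4);look('w8')
im,d,K,T=load('w8')
cv2.imwrite('pics/w8z.png',cv2.resize(im[150:260,255:395,::-1],None,fx=5.6,fy=5.6,interpolation=cv2.INTER_CUBIC))
E
```

```text
w8 18.98 jig [-25.19  -0.43] 0.027 op 28.07 F jig [-3.19  1.18]
mL [342.3 200.6]
mR [303.1 200.6]
tL [344.7 211.7]
tR [301.4 211.7]
```

View pics/w8z.png

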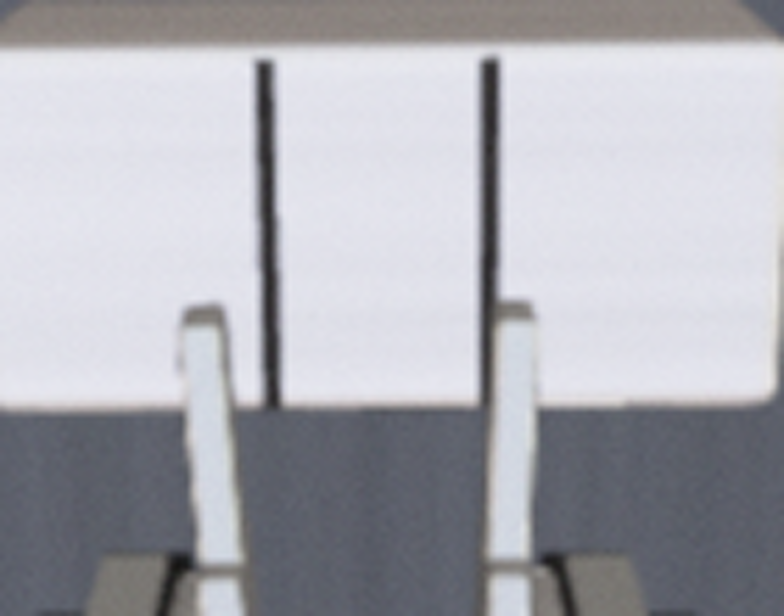

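```bash
python3 - 2>/dev/null <<'E'
from h import *
im,d,K,T=load('w8')
f=lambda x,y:(255+(x+.5)/5.6-.5,150+(y+.5)/5.6-.5)
for n,p,z in(('R in top',(218,325),.048),('R out top',(183,325),.048),('L in top',(499,322),.048),('L out',(534,322),.048),('lineR',(268,230),.034),('lineL',(489,230),.034)):
    print(n,(1e3*wj(JO,YAW,ray(K,T,f(*p),z))).round(2))
E
```

```text
R in top [-61.61 -10.86]
R out top [-61.61 -13.16]
L in top [-61.78   7.61]
L out [-61.78   9.91]
lineR [-64.21  -8.2 ]
lineL [-64.19   7.77]
```

The right tip is 2.6 mm short of its line while the left tip is already on its own, with a gap of about 18.5 mm. I'll shift the tool +1 mm along jig y and close further.

```bash
cat > meas.py <<'E'
from h import *
def z(n):
    im,d,K,T=load(n);cv2.imwrite(f'pics/{n}z.png',cv2.resize(im[150:260,255:395,::-1],None,fx=5.6,fy=5.6,interpolation=cv2.INTER_CUBIC))
E
python3 - 2>/dev/null <<'E'
from sq import *
from meas import z
move_l(list(jw(JO,YAW,(-.025,0.001,.0265))),feed=.02)
gripper_to(0.026,20);hold(.4);look('w9');z('w9')
E
```

```text
w9 19.89 jig [-25.17   0.34] 0.027 op 26.23 F jig [-2.85 -0.02]
mL [340.4 200.6]
mR [301.2 200.6]
tL [342.6 211.7]
tR [299.3 211.8]
```

View pics/w9z.png

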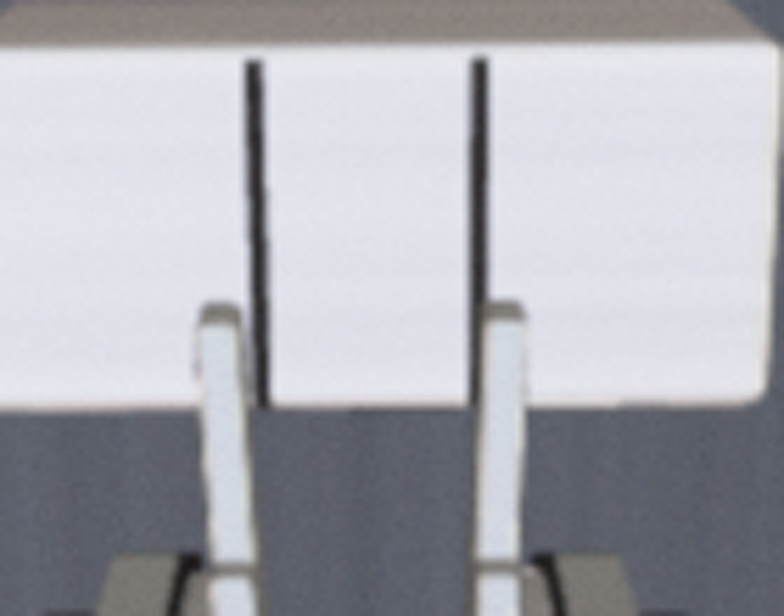

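```bash
cat >> meas.py <<'E'
def tips(n):
    im,d,K,T=load(n);g=cv2.cvtColor(im,cv2.COLOR_RGB2GRAY).astype(np.float32)
    ly=[]
    for j in (.008,-.008):
        # line centre at jig x -65
        u=proj(K,T,jw(JO,YAW,(-.066,j,.034)));cc=[]
        for r in range(int(u[1])-8,int(u[1])+6):
            i=np.arange(int(u[0])-8,int(u[0])+9);w=np.clip(170-g[r,i],0,None);cc.append((r,(w*i).sum()/w.sum()))
        f=np.polyfit(*np.array(cc).T,1);r=u[1];ly.append(1e3*wj(JO,YAW,ray(K,T,(np.polyval(f,r),r),.034))[1])
    print('lines y',np.round(ly,2))
    for s in (1,-1):
        u=proj(K,T,jw(JO,YAW,(-.060,s*.0095,.045)));c0=int(round(u[0]))
        print('pred',u.round(1))
        for r in range(202,210): print(r,g[r,c0-9:c0+10].astype(int))
E
python3 - <<'E' 2>/dev/null
from meas import *
tips('w9')
E
```

```text
lines y [ 7.73 -8.24]
pred [346.1 209.1]
202 [224 175  87  50  90 180 221 224 224 223 225 226 228 226 225 227 227 228
 227]
203 [222 173  84  50  91 149 181 184 182 187 198 218 225 226 227 227 225 226
 226]
204 [222 173  87  65  93 118 124 128 131 134 152 195 223 227 225 226 226 226
 225]
205 [220 172  85  70  94 113 121 125 127 126 136 173 213 223 223 223 223 223
 224]
206 [218 173  84  67  98 119 132 136 137 135 136 161 200 222 222 222 222 222
 222]
207 [220 170  84  73 116 157 178 184 181 179 174 183 206 221 221 223 224 222
 222]
208 [220 170  84  75 138 188 208 212 213 213 209 206 212 224 225 223 224 222
 225]
209 [222 171  86  80 150 196 212 215 214 212 214 212 218 223 224 225 223 224
 224]
pred [295.8 209.2]
202 [228 228 226 228 227 226 225 226 226 226 227 223 174  75  54 115 194 225
 227]
203 [226 226 225 225 214 203 202 203 202 210 221 223 176  85  50 101 186 224
 227]
204 [226 227 226 214 178 152 149 149 150 164 187 212 172  84  49  90 180 225
 226]
205 [225 225 224 192 144 124 121 127 127 128 146 190 170  85  43  89 179 223
 226]
206 [223 225 222 186 136 127 129 129 128 127 128 179 165  86  50  89 178 220
 224]
207 [224 224 215 178 143 149 149 155 151 139 129 175 164  82  50  86 177 222
 224]
208 [224 223 208 185 189 195 195 194 189 177 147 169 156  83  49  86 179 222
 225]
209 [225 224 212 201 214 216 217 215 209 202 163 160 146  78  49  90 180 221
 224]
```

```bash
python3 - <<'E' 2>/dev/null
from h import *
im,d,K,T=load('w9')
for r,z in((205.5,.0455),):
  for c in(340.4,348.3,290.2,297.9): print(c,(1e3*wj(JO,YAW,ray(K,T,(c,r),z))).round(2))
E
```

```text
340.4 [-61.6    7.31]
348.3 [-61.59  10.27]
290.2 [-61.63 -11.53]
297.9 [-61.62  -8.64]
```

Gap now measures about 15.9 mm by vision and about 16.3 mm from the opening. The tip centre is about 0.4 mm toward -y of the line centre, so I'll shift +0.3 mm and look again.

```bash
python3 - 2>/dev/null <<'E'
from sq import *
from meas import z,tips
move_l(list(jw(JO,YAW,(-.025,0.0013,.0265))),feed=.02)
hold(.5);look('w10');z('w10');tips('w10')
im,d=get_image('side');cv2.imwrite('pics/s10.png',cv2.resize(im[60:260,220:420,::-1],None,fx=3,fy=3))
E
```

```text
w10 20.69 jig [-25.17   0.52] 0.027 op 25.96 F jig [-2.01  0.15]
mL [339.9 200.6]
mR [300.7 200.6]
tL [342.  211.7]
tR [298.7 211.8]
lines y [ 7.73 -8.21]
pred [345.5 209.1]
202 [204 138  61  60 143 205 222 224 223 223 226 226 227 227 226 226 227 228
 228]
203 [206 136  60  52 122 169 180 185 183 190 198 216 223 226 228 228 226 227
 226]
204 [203 135  62  52  96 120 126 127 130 136 153 198 223 225 225 226 225 225
 225]
205 [200 137  58  59  87 112 120 123 126 128 133 168 210 223 221 225 223 223
 222]
206 [197 135  59  64  97 119 128 137 137 137 137 159 199 219 221 222 222 221
 222]
207 [199 133  60  61 100 146 175 182 181 178 176 181 204 222 223 221 223 222
 223]
208 [200 135  64  69 121 176 206 212 213 210 209 204 216 223 224 222 223 223
 224]
209 [200 135  58  71 139 189 212 217 215 215 214 215 221 223 224 225 223 226
 225]
pred [295.2 209.2]
202 [227 227 227 228 226 226 226 225 225 225 226 222 188 112  48  75 175 222
 227]
203 [227 226 227 225 225 214 203 201 203 199 199 203 185 126  54  68 158 217
 226]
204 [226 225 225 226 216 183 155 152 150 150 148 166 179 135  63  57 144 206
 225]
205 [225 226 226 224 199 148 123 127 127 128 130 139 160 132  60  56 140 203
 224]
206 [225 224 225 221 186 136 127 129 131 130 128 125 146 126  58  57 139 203
 222]
207 [224 224 225 215 179 146 152 153 154 151 142 125 137 118  53  55 139 203
 220]
208 [224 223 223 209 189 191 195 192 196 191 180 149 130 106  52  59 141 203
 222]
209 [224 225 222 209 198 211 213 216 214 213 205 166 133 101  54  64 142 202
 222]
```

View pics/w10z.png

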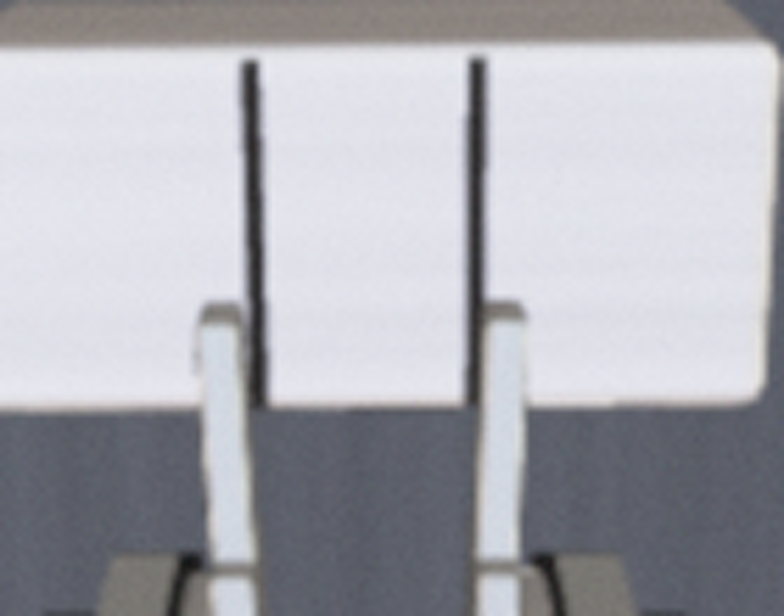

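View pics/s10.png

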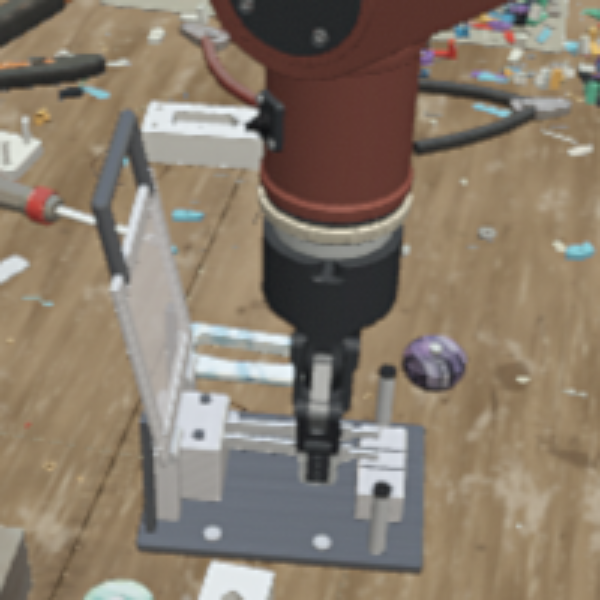

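```bash
python3 - <<'E' 2>/dev/null
from h import *
im,d,K,T=load('w10')
for c in(340.4,348.3,290.2,298.0): print(c,(1e3*wj(JO,YAW,ray(K,T,(c,205.3),.045))).round(2))
# at-rest check from w5: tips gap should be 36.7
E
```

```text
340.4 [-61.51   7.55]
348.3 [-61.51  10.52]
290.2 [-61.54 -11.36]
298.0 [-61.54  -8.42]
```

```bash
python3 - 2>/dev/null <<'E'
from sq import *
from meas import z,tips
hold(1.5);look('w11');tips('w11')
hold(.5);look('w12')
im,d=get_image('top');cv2.imwrite('pics/t12.png',cv2.resize(im[165:275,250:390,::-1],None,fx=5,fy=5))
E
```

```text
w11 22.29 jig [-25.2    0.53] 0.027 op 25.94 F jig [-2.85 -0.04]
mL [339.9 200.6]
mR [300.7 200.6]
tL [342.  211.7]
tR [298.7 211.8]
lines y [ 7.73 -8.21]
pred [345.5 209.1]
202 [205 138  63  59 142 204 223 223 222 224 225 226 229 227 227 227 226 228
 227]
203 [202 136  62  54 125 169 184 182 183 189 199 217 225 227 226 226 227 226
 227]
204 [202 137  58  53  94 121 126 129 125 142 153 196 222 224 226 224 224 225
 224]
205 [201 138  56  54  91 110 119 127 127 127 134 171 211 225 222 225 222 222
 222]
206 [197 135  59  63  90 116 129 135 135 136 137 160 200 220 222 223 223 222
 221]
207 [201 136  61  63 103 145 175 181 182 179 176 179 205 220 223 221 220 222
 223]
208 [199 131  63  70 121 177 206 214 212 210 207 208 217 223 224 225 224 225
 223]
209 [202 135  59  72 136 190 211 215 214 216 215 216 221 223 223 224 222 225
 224]
pred [295.2 209.2]
202 [227 227 227 228 228 225 226 225 226 225 226 223 188 112  53  72 173 223
 227]
203 [226 227 225 227 224 216 202 201 204 203 207 214 187 124  53  66 161 215
 226]
204 [225 226 227 226 218 185 153 149 153 155 162 177 181 133  62  59 144 205
 225]
205 [224 226 225 224 198 150 127 126 126 127 130 141 162 130  59  63 140 205
 224]
206 [224 225 223 221 183 134 128 130 133 131 130 125 150 125  57  58 141 203
 221]
207 [223 225 224 215 176 145 150 153 154 153 143 126 139 117  59  61 140 203
 223]
208 [224 225 223 210 191 186 194 195 192 191 184 147 132 107  55  60 141 200
 221]
209 [226 225 222 208 201 213 215 214 214 210 205 168 132 107  53  63 141 205
 223]
w12 22.84 jig [-25.2    0.53] 0.027 op 25.91 F jig [-2.3  -0.55]
mL [339.9 200.6]
mR [300.7 200.6]
tL [342.  211.7]
tR [298.7 211.8]
```

View pics/t12.png

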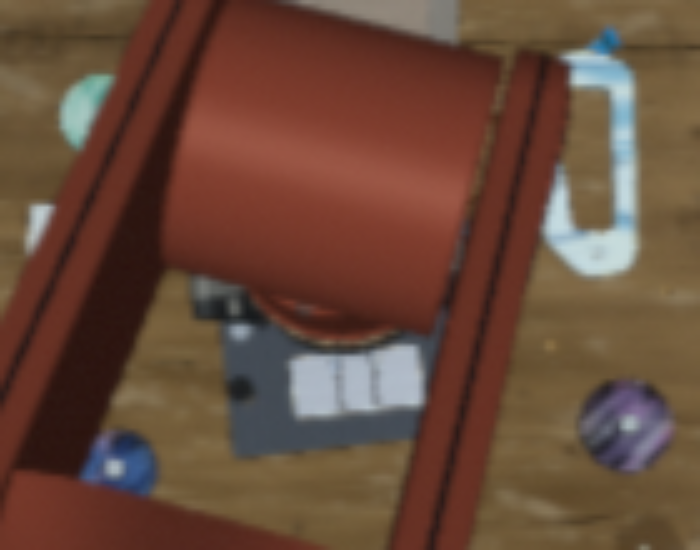

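The tips haven't moved in the images for 2 s. The opening reads a steady 25.9 mm, and the visible loose parts are where they were. I'm handing the job in.

```bash
python3 -c "
from plant import *
print(job_done(),observe()['time_s'])"
```

```text
the job is handed in; nothing more can be done
the job is handed in; nothing more can be done
```

I lifted the cover by its handle and laid it slowly back onto its stop. The tweezers are squeezed to the 16 mm gap and still held. I handed the job in just after the 22.8 s mark.

- **Cover:** contact with the stop came at about 1.75 rad, at 15 mm/s. Pictures after release and during the squeeze show the cover still standing open.
- **Tip gap:** the pictures give about 15.9 mm and the gripper opening (25.9 mm) about 15.9 mm, roughly ±0.2 mm.
- **Tips over lines:** the inner faces measure about +7.8 and −8.2 mm, against lines at ±8. The pair therefore sits about 0.2 mm toward −y, which is about my measuring error, so I left it.
- **Steadiness:** tip edges stayed put in the pictures, and the opening reading drifted by only 0.05 mm over the last 2 s.
- **Disagreement:** an earlier 0.27 mm drop in the opening reading did not show as a change of gap in the pictures.
- **Forces:** the highest I saw was about 25 N at the wrist, mid-lift. It came from a small arc mismatch of about 2.6 mm in radius.
- **Loose parts:** I did not touch any. In the last top view the arm partly hides those on the left; the parts in view have not moved.

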